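# Stage the additive bottles in their colour-coded holders

### The job

Get the mixing bench ready for the next batch: stand each of the four capped bottles upright inside the low holder of its cap's colour - red, white, and two blue ones, of which the taller bottle belongs in the square blue holder and the shorter in the round blue one. Do not knock any bottle over, and leave the yellow-lidded jar among the bottles and the white-lidded jar beside the holders standing where they are.

Things in the scene. Friction and masses are not known exactly. Their poses are not given: they have to be found in the camera images.
- red_bottle_mid (a point): short white bottle with a bright red screw cap, standing upright, loose, up to 0.5 kg. Body 60 mm in diameter, 130 mm high overall. This point lies on its axis half-way up, 65 mm above its underside; z points up along the axis. The fixed, non-turning cap is 32 mm in diameter and 20 mm high, its top 65 mm above this point: a good place to grasp from above; below it the bottle widens at the shoulder.
- short_blue_bottle_mid (a point): SHORT white bottle with a blue screw cap (35 mm shorter than the other blue-capped bottle), standing upright, loose, up to 0.5 kg. Body 66 mm in diameter, 130 mm high overall. This point lies on its axis half-way up, 65 mm above its underside; z points up along the axis. The fixed, non-turning cap is 35 mm in diameter and 20 mm high, its top 65 mm above this point: a good place to grasp from above; below it the bottle widens at the shoulder.
- white_bottle_mid (a point): white bottle with a white screw cap, the only all-white bottle, standing upright, loose, up to 0.5 kg. Body 64 mm in diameter, 140 mm high overall. This point lies on its axis half-way up, 70 mm above its underside; z points up along the axis. The fixed, non-turning cap is 34 mm in diameter and 22 mm high, its top 70 mm above this point: a good place to grasp from above; below it the bottle widens at the shoulder.
- tall_blue_bottle_mid (a point): TALL white bottle with a blue screw cap, standing upright, loose, up to 0.5 kg. Body 68 mm in diameter, 165 mm high overall. This point lies on its axis half-way up, 82.5 mm above its underside; z points up along the axis. The fixed, non-turning cap is 36 mm in diameter and 26 mm high, its top 82.5 mm above this point: a good place to grasp from above; below it the bottle widens at the shoulder.
- red_round_holder: Low ROUND holder, fixed to the bench: a red plastic base 104 mm in diameter, 4 mm thick, with a black inlay 60 mm wide in its middle, and on it an upright red ring of 88 mm inner and 99 mm outer diameter, whose rim is 18 mm above the bench. Origin at the centre of its underside, on the bench; z up. A bottle in it stands on this base, 4 mm above the bench.
- blue_round_holder: Low ROUND holder, fixed to the bench: a blue plastic base 104 mm in diameter, 4 mm thick, with a black inlay 60 mm wide in its middle, and on it an upright blue ring of 88 mm inner and 99 mm outer diameter, whose rim is 18 mm above the bench. Origin at the centre of its underside, on the bench; z up. A bottle in it stands on this base, 4 mm above the bench.
- white_round_holder: Low ROUND holder, fixed to the bench: a white plastic base 104 mm in diameter, 4 mm thick, with a black inlay 60 mm wide in its middle, and on it an upright white ring of 88 mm inner and 99 mm outer diameter, whose rim is 18 mm above the bench. Origin at the centre of its underside, on the bench; z up. A bottle in it stands on this base, 4 mm above the bench.
- blue_square_holder: Low SQUARE holder, fixed to the bench: a blue plastic base 101 mm square, 4 mm thick, with a black inlay 60 mm square in its middle, and on it an upright blue frame of 88 mm inner and 98 mm outer width, rim 18 mm above the bench (corner bosses 19.5 mm). Origin at the centre of its underside, on the bench; x and y along its sides, z up. A bottle in it stands on this base, 4 mm above the bench.
- yellow_jar_mid (a point): White jar with a yellow screw lid, 72 mm in diameter, 74 mm high; a bystander among the bottles, to be left standing where it is. The point is its centre, 37 mm above its underside; z up.
- white_jar_mid (a point): White jar with a white screw lid, 73 mm in diameter, 70 mm high; a bystander to the right of the holders (robot's right), to be left standing where it is. The point is its centre, 35 mm above its underside; z up.
Not all that is in view belongs to the job. Leave any orange look-alike of the part that bears tall_blue_bottle_mid alone.

How it is judged:
By the outcome, as a careful person would: the job done as asked, in the order asked, and still so for the second after the job is handed in, with the robot touching nothing.
It also fails if it takes over 93 s, if anything falls off the work surface, if the arm or the gripper's body presses on something with over 40 N, if the wrist force passes 120 N, or if a joint passes its speed limit or range.

### The arm

A 6-joint arm with a two-finger parallel gripper is mounted at the origin on a cart in front of the work surface, level with it; the furniture and walls round the work are solid. World frame = base frame: x ahead of the robot, y to its left, z up, the work surface at z = 0. Lengths are in m, angles in rad, forces in N, time in s.
With the tool pointing down it reaches from about 0.35 to 0.775 m from the base axis. Payload 5.5 kg.
Tool frame: the origin (TCP) lies on the centre line of the jaws, within the pads' length; the fingertips stand 11 mm ahead of it and the grasp point (between the pads) lies 8 mm behind it (env.tip_extent is the distance from the TCP to the fingertips, in m); z points along the fingers, y is the line along which they close (so a half turn about z gives the same grasp; the last joint's range is limited). The gripper opens to 85 mm and grips with 20 to 120 N. Pads are 22 mm wide; open, the fingers measure 114 mm over their backs; the gripper's body (76 mm by 85 mm) begins 54 mm behind the grasp point. The pads swing forward as they close: fully open they stand 13 mm farther back than shut.
Start: joints at [1.099, 0.313, 0.046, 1.304, 0, 1.431], TCP at [0.187, 0.544, 0.242] pointing down, gripper open.
Joint ranges: [-2.76, 2.76], [-0.86, 1.69], [-1.03, 1.26], [-2.2, 2.34], [-1.47, 1.5], [-3.14, 3.14]. Speed limits (rad/s): [2.57, 2.57, 3.14, 3.14, 3.14, 3.14].

### API

Orientations are given as a unit quaternion [w, x, y, z].
In Python, from workcell import env gives the robot as it stands.
- The arm moves only by the shell command python3 -m jog 'ROWS' [FORCE]. ROWS is JSON, a list of rows, each a list of 5 numbers: the gripper's target within -1 to 1 (shut at 1, half-way at 0, fully open at -1), then the shift along the tool's x, y, z in m, then the turn about the tool's z in degrees. In form: [[fingers, tx, ty, tz, turn], ...]. A call has 1 to 5 rows; each row shifts and turns the commanded pose from where the row before left it, along the tool's axes as they then stand; what a row does not reach is not made up. A row lasts 1/12 s, in which the tool goes at most 41.7 mm and 7.16 degrees, less where a joint would pass 70% of its speed; a pose out of reach is approached as far as the arm can. A call is refused whole if a number of a shift passes 0.0417 or a number of a turn 7.16, either way. A call with a gripper value outside its range is refused whole. The fingers move at their own pace and stop on an object; FORCE is the grip in N (left out, the last holds). Time passes only in rows, so rows that do not move let the fingers close. It gives the time, the measured TCP pose, the force, the opening and the grip force at its end, in the units of the state.
- env.get_state(): the state, without advancing time (a new reading comes with each control period).
- env.read_camera(name): name is "side" or "top" or "wrist"; returns a dict with "img" (420x560x3 uint8, red, green, blue), "fov_y" (degrees; the focal length in pixels is half the picture's height over the tangent of half this angle, whatever the lens; pixels are square), "cx", "cy" (the principal point, pixels), "T" (4x4, takes a point from camera to world coordinates). Camera axes: x right, y up, looking along -z (the intrinsics and any distortion apply to the point x, -y, -z); pixel columns grow to the right and rows downward; lengths in m; the calibration is good to about 2 mm. The wrist camera is an equidistant fisheye: a pixel r from the principal point sees the ray r / f radians off the axis. A picture is of the moment at which its call begins. There is no depth.
- env.hand_in(): hands the job in; it is judged then, once.
The state is a dict: "clock": time; "joint_pos": joint angles; "qvel": joint speeds; "tau": joint torques, N m; "tcp_pos": TCP position; "orientation": TCP orientation; "wrist_force": force on the tool from outside, world axes, zero at the start; "ft_torque": the same for the moment, N m; "finger_gap": finger opening in m; "grip_force": force on a finger pad.
Only numpy, scipy, OpenCV 4.12 (cv2) and the standard library are available. Lean on these libraries where they do the work, as an engineer would, in place of code of your own. Each camera call takes 0.05 s, during which the arm holds its last target. There are 200 camera calls.

## Working session

There is one attempt and no reset: what is moved stays moved. The work goes in short steps, Python scripts to look and compute and a shell command to move; the robot and the scene stay as the last step left them, time stands still between calls to the robot, and variables do not carry over. Pictures are saved under pics/ and viewed, at most 14 in all, crops included, and the job is handed in when it is done.

```bash
ls; mkdir -p pics; python3 - <<'E'
from workcell import env
import cv2,numpy as np
for n in ["side","top","wrist"]:
    c=env.read_camera(n); cv2.imwrite(f"pics/{n}0.png",c["img"][:,:,::-1]); print(n,c["fov_y"],c["cx"],c["cy"],np.round(c["T"],3).tolist())
    np.save(f"pics/{n}0T.npy",c["T"])
print(env.get_state(),env.tip_extent)
E
```

```text
pics
side 49.41981013778622 281.00759756739143 204.86795921279565 [[0.967, 0.146, -0.208, 0.173], [-0.254, 0.616, -0.746, -1.12], [0.019, 0.774, 0.633, 1.057], [0.0, 0.0, 0.0, 1.0]]
top 42.03006950185628 293.8184669802383 220.07775554015976 [[-0.456, 0.851, -0.258, 0.049], [-0.89, -0.436, 0.136, 0.292], [0.004, 0.292, 0.956, 1.827], [0.0, 0.0, 0.0, 1.0]]
wrist 65.70646984690485 282.8983097302795 204.47013040830228 [[0.325, -0.912, -0.25, 0.123], [0.946, 0.313, 0.088, 0.565], [-0.002, -0.265, 0.964, 0.373], [0.0, 0.0, 0.0, 1.0]]
{'clock': 0.15, 'joint_pos': array([ 1.09939753e+00,  3.13838582e-01,  4.52473250e-02,  1.30357323e+00,
       -1.42016862e-05,  1.43123260e+00]), 'qvel': array([ 0.00033984, -0.00400758,  0.00347752,  0.00176593,  0.00092867,
        0.00059846]), 'tau': array([ 1.47220369e-03, -4.81067240e+01,  2.98814785e+01,  1.39582489e-02,
       -9.74752106e-05,  1.88276445e-06]), 'tcp_pos': array([0.18715414, 0.54331635, 0.24161063]), 'orientation': array([-1.98965886e-04,  1.65157290e-01,  9.86267003e-01, -6.54542429e-04]), 'wrist_force': array([-0.16750383, -0.43124902, -0.13504902]), 'ft_torque': array([0.03136506, 0.01596693, 0.03497622]), 'grip_force': 0.0, 'finger_gap': 0.08559772351576493} 0.011
```

View pics/top0.png

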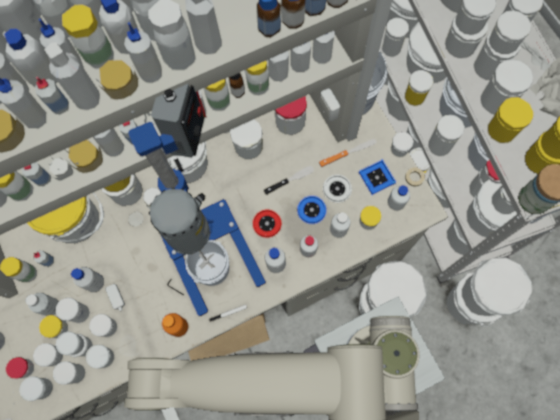

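View pics/side0.png

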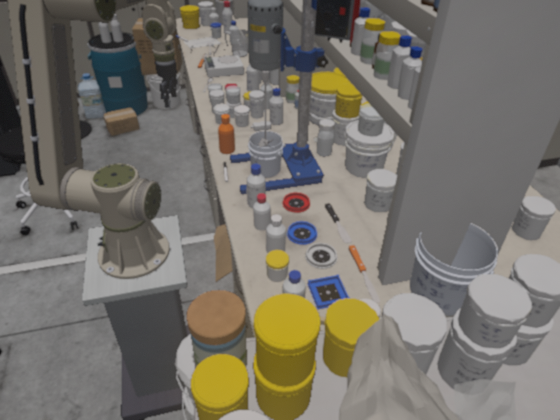

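Top view: holders are red (267,223), round blue (312,209), white (338,188) and square blue (377,177). Bottle caps are blue (275,255), red (309,240), white (341,218) and blue (403,190), and the yellow jar is at (371,216). The white jar is probably (402,143). Side view: caps are blue (256,170), red (262,198), white (277,222) and blue (294,278), with the holders to their right.

```bash
cat > h.py <<'E'
import numpy as np,cv2
from workcell import env
META={"side":(49.41981,281.0076,204.868),"top":(42.03007,293.8185,220.0778)}
def ray(name,T,u,v,meta=None):
    f,cx,cy=meta or META[name]; f=210/np.tan(np.radians(f/2)); x,y=(u-cx)/f,(v-cy)/f
    if name=="wrist":
        r=np.hypot(x,y); s=np.sin(r)/max(r,1e-9); d=np.array([x*s,-y*s,-np.cos(r)])
    else: d=np.array([x,-y,-1.])
    d=T[:3,:3]@d; return T[:3,3],d/np.linalg.norm(d)
def plane(o,d,z): return o+d*(z-o[2])/d[2]
def tri(a,b):
    (o,d),(p,e)=a,b; s=np.linalg.lstsq(np.c_[d,-e],p-o,rcond=None)[0]
    A,B=o+d*s[0],p+e*s[1]; return (A+B)/2,np.linalg.norm(A-B)
def proj(name,T,P,meta=None):
    f,cx,cy=meta or META[name]; f=210/np.tan(np.radians(f/2)); q=T[:3,:3].T@(np.array(P)-T[:3,3])
    return cx+f*q[0]/-q[2], cy+f*q[1]/q[2]
def blobs(img,col,box,amin=8):
    h=cv2.cvtColor(img,cv2.COLOR_BGR2HSV)
    R={"blue":[((105,120,60),(128,255,255))],"red":[((0,150,90),(8,255,255)),((172,150,90),(180,255,255))],"yellow":[((20,140,90),(32,255,255))],"black":[((0,0,0),(180,255,60))]}[col]
    m=sum(cv2.inRange(h,*r) for r in R); k=np.zeros_like(m); x0,y0,x1,y1=box; k[y0:y1,x0:x1]=m[y0:y1,x0:x1]
    n,l,s,c=cv2.connectedComponentsWithStats(k)
    return [(np.round(c[i],1).tolist(),s[i].tolist()) for i in range(1,n) if s[i,4]>=amin]
E
python3 - <<'E'
from h import *
t=cv2.imread("pics/top0.png"); s=cv2.imread("pics/side0.png")
for c in ["blue","red","yellow","black"]:
    print("top",c,blobs(t,c,(250,150,430,275))); print("side",c,blobs(s,c,(240,160,370,310)))
a=cv2.resize(t[140:280,235:435],None,fx=4,fy=4,interpolation=2); cv2.imwrite("pics/tc.png",a)
b=cv2.resize(s[155:315,235:400],None,fx=3.7,fy=3.7,interpolation=2); cv2.imwrite("pics/sc.png",b)
E
```

```text
top blue [([376.9, 176.6], [359, 160, 36, 34, 499]), ([402.5, 190.1], [399, 186, 9, 9, 63]), ([311.4, 209.5], [298, 196, 28, 27, 438]), ([273.9, 252.8], [270, 248, 9, 10, 73]), ([253.4, 266.7], [250, 253, 11, 22, 130])]
side blue [([303.2, 167.9], [287, 160, 35, 18, 414]), ([255.2, 166.8], [252, 164, 8, 7, 40]), ([279.9, 182.4], [267, 179, 27, 8, 105]), ([242.5, 187.4], [241, 186, 4, 4, 15]), ([301.5, 232.5], [288, 222, 28, 22, 323]), ([294.4, 274.8], [290, 271, 10, 8, 62]), ([326.3, 288.9], [309, 276, 39, 30, 426])]
top red [([266.6, 223.2], [253, 210, 28, 27, 398]), ([309.0, 240.5], [306, 237, 7, 8, 44])]
side red [([261.0, 196.3], [258, 194, 7, 5, 25]), ([296.0, 200.4], [284, 195, 25, 14, 145])]
top yellow [([370.3, 215.8], [361, 207, 20, 19, 300])]
side yellow [([277.0, 258.8], [266, 250, 22, 18, 318]), ([286.2, 303.0], [257, 294, 59, 16, 677]), ([349.1, 305.0], [328, 299, 42, 11, 344])]
top black [([376.4, 176.9], [368, 169, 18, 17, 142]), ([285.6, 181.2], [285, 180, 3, 4, 8]), ([273.9, 187.2], [265, 183, 19, 10, 54]), ([336.9, 188.1], [331, 182, 13, 13, 103]), ([311.5, 209.2], [305, 203, 14, 13, 105]), ([266.6, 223.0], [260, 217, 14, 13, 112])]
side black [([292.5, 202.5], [291, 200, 4, 6, 13]), ([299.6, 202.3], [297, 200, 6, 6, 13])]
```

View pics/tc.png

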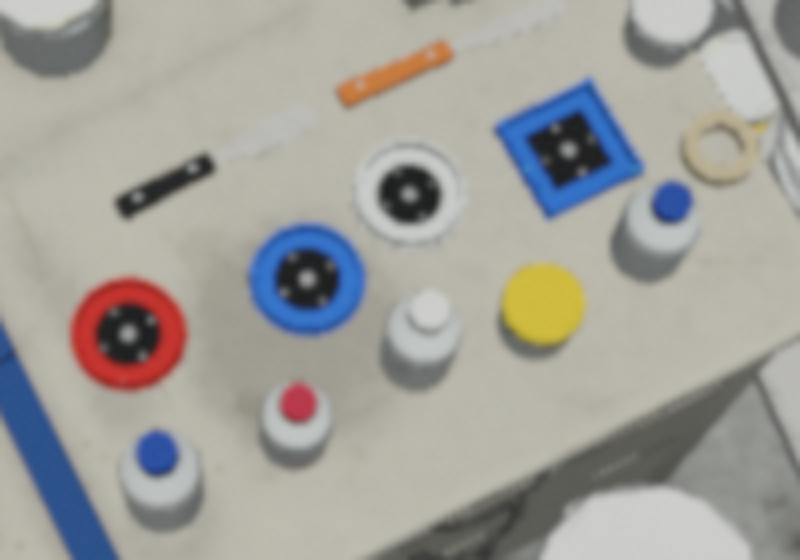

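View pics/sc.png

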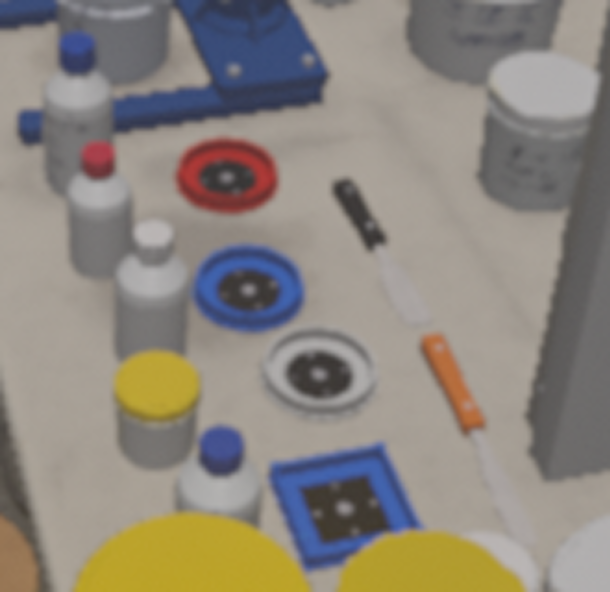

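The crops show all four bottles, four holders, the yellow jar and the white jar (top, 402,142). Two blue caps compete for tall and short: top (274,253) and top (402,190). Triangulating them will settle it.

```bash
python3 - <<'E'
from h import *
Tt,Ts=np.load("pics/top0T.npy"),np.load("pics/side0T.npy")
for n,a,b,H in [("blueL",(273.9,252.8),(255.2,166.8),0.155),("red",(309,240.5),(261,196.3),.122),("white",(342.5,217.5),(276.6,219),.131),("blueR",(402.5,190.1),(294.4,274.8),.122),("yellow",(370.3,215.8),(277,258.8),.074)]:
    p,e=tri(ray("top",Tt,*a),ray("side",Ts,*b)); print(n,p.round(4),round(e,4), plane(*ray("top",Tt,*a),H).round(4))
for n,a,b in [("red",(266.6,223.1),(296,200.4+.0)),("bluer",(311.5,209.3),(301.5,232.5)),("white",(336.9,188.1),(321.2,256)),("sq",(376.6,176.8),(327.5,291.5))]:
    print(n,plane(*ray("top",Tt,*a),.008).round(4),plane(*ray("side",Ts,*b),.008).round(4))
E
python3 - <<'E'
from h import *
# square yaw
Tt=np.load("pics/top0T.npy"); t=cv2.imread("pics/top0.png"); h=cv2.cvtColor(t,cv2.COLOR_BGR2HSV); m=cv2.inRange(h,(105,120,60),(128,255,255)); m[:, :350]=0; m[:150]=0; m[196:]=0; m[:,396:]=0
P=np.array([plane(*ray("top",Tt,u,v),.018)[:2] for v,u in np.argwhere(m>0)],np.float32); print(cv2.minAreaRect(P*1000))
E
```

```text
blueL [0.4334 0.1587 0.16  ] 0.0027 [0.4332 0.1584 0.155 ]
red [0.4262 0.0372 0.1249] 0.0024 [0.4257 0.0368 0.122 ]
white [ 0.4446 -0.0944  0.1329] 0.0048 [ 0.4425 -0.0946  0.131 ]
blueR [ 0.4385 -0.3192  0.1236] 0.0027 [ 0.4375 -0.3196  0.122 ]
yellow [ 0.4217 -0.1961  0.0659] 0.003 [ 0.4184 -0.1937  0.074 ]
red [0.5733 0.1219 0.008 ] [0.5792 0.1292 0.008 ]
bluer [ 0.5469 -0.0404  0.008 ] [ 0.5489 -0.0423  0.008 ]
white [ 0.5759 -0.1573  0.008 ] [ 0.5785 -0.1632  0.008 ]
sq [ 0.5491 -0.3039  0.008 ] [ 0.5499 -0.3063  0.008 ]
((546.9713134765625, -301.83831787109375), (95.2934341430664, 96.63211822509766), 0.3231712281703949)
```

The left blue cap sits at z≈0.160, so that is the tall bottle. The right one sits at z≈0.124, so that is the short one. The orange bottle is the look-alike and stays put. Next I check the obstacles on the way, then rotate and move over to the red bottle.

```bash
python3 - <<'E'
from h import *
Tt,Ts=np.load("pics/top0T.npy"),np.load("pics/side0T.npy")
print("orange",tri(ray("top",Tt,173,322),ray("side",Ts,226,120)))
print("beaker",plane(*ray("top",Tt,207,262),.11),plane(*ray("side",Ts,265,140),.11))
print("mixer head",tri(ray("top",Tt,175,212),ray("side",Ts,268,10)))
print("wjar",plane(*ray("top",Tt,402.7,142.5),.07))
E
python3 -m jog '[[-1,0,0,0,-6.3],[-1,0,0,0,-6.3],[-1,0,0,0,-6.5]]'
python3 -m jog '[[-1,-0.005,-0.03,0,0],[-1,-0.01,-0.035,0,0],[-1,-0.016,-0.035,0,0],[-1,-0.016,-0.035,0,0],[-1,-0.016,-0.035,0,0]]'
```

```text
orange (array([0.38748174, 0.52682881, 0.14833604]), np.float64(0.011991543679620848))
beaker [0.51421667 0.3592763  0.11      ] [0.52671561 0.40427063 0.11      ]
mixer head (array([0.52311034, 0.35601442, 0.61612897]), np.float64(0.0075481745509082265))
wjar [ 0.60263261 -0.42934583  0.07      ]
clock: 0.4
tcp_pos: [0.1872, 0.5435, 0.2419]
orientation: [-0.0, -0.004, 1.0, -0.0]
wrist_force: [-0.4, 0.4, 0.2]
finger_gap: 0.0858
grip_force: 0.0
clock: 0.82
tcp_pos: [0.2505, 0.3722, 0.242]
orientation: [-0.0, -0.001, 1.0, -0.0]
wrist_force: [1.0, -0.2, 0.6]
finger_gap: 0.0853
grip_force: 0.0
```

```bash
python3 -m jog '[[-1,-0.0176,-0.0336,0,0],[-1,-0.0176,-0.0336,0,0],[-1,-0.0176,-0.0336,0,0],[-1,-0.0176,-0.0336,0,0],[-1,-0.0176,-0.0336,0,0]]' >/dev/null
python3 -m jog '[[-1,-0.0176,-0.0336,0,0],[-1,-0.0176,-0.0336,0,0],[-1,-0.0176,-0.0336,0,0],[-1,-0.0176,-0.0336,0,0],[-1,-0.0176,-0.0336,0,0]]' >/dev/null
python3 -m jog '[[-1,0,0,0,0],[-1,0,0,0,0]]'
python3 - <<'E'
from h import *
c=env.read_camera("wrist"); cv2.imwrite("pics/w1.png",c["img"][:,:,::-1]); np.save("pics/w1T.npy",c["T"])
M=(c["fov_y"],c["cx"],c["cy"]); im=np.ascontiguousarray(c["img"][:,:,::-1])
for k in ("red","blue"):
  for b in blobs(im,k,(0,0,560,420),150): print(k,b,[plane(*ray("wrist",c["T"],*b[0],M),z)[:2].round(4).tolist() for z in (.13,.165,.016)])
E
```

```text
clock: 1.82
tcp_pos: [0.4276, 0.0363, 0.2419]
orientation: [-0.0, 0.002, 1.0, 0.0]
wrist_force: [-0.0, -0.1, 0.5]
finger_gap: 0.0853
grip_force: 0.0
red ([281.8, 202.8], [264, 184, 37, 39, 1140]) [[0.4255, 0.035], [0.416, 0.0351], [0.4561, 0.0345]]
red ([344.4, 287.6], [310, 253, 71, 70, 2733]) [[0.5015, 0.0889], [0.4811, 0.0813], [0.5679, 0.1137]]
blue ([440.5, 220.5], [416, 148, 48, 144, 3905]) [[0.4413, 0.1707], [0.4296, 0.1513], [0.4794, 0.2338]]
blue ([552.8, 188.3], [543, 158, 17, 56, 706]) [[0.4106, 0.307], [0.4033, 0.268], [0.4342, 0.4341]]
blue ([57.7, 262.2], [25, 231, 66, 66, 2290]) [[0.4862, -0.1896], [0.468, -0.1571], [0.5453, -0.2953]]
blue ([224.1, 269.9], [187, 233, 76, 75, 3212]) [[0.4838, -0.0138], [0.466, -0.0066], [0.5419, -0.0371]]
blue ([444.2, 361.8], [429, 353, 30, 18, 359]) [[0.6074, 0.2137], [0.5718, 0.1881], [0.7235, 0.297]]
```

View pics/w1.png

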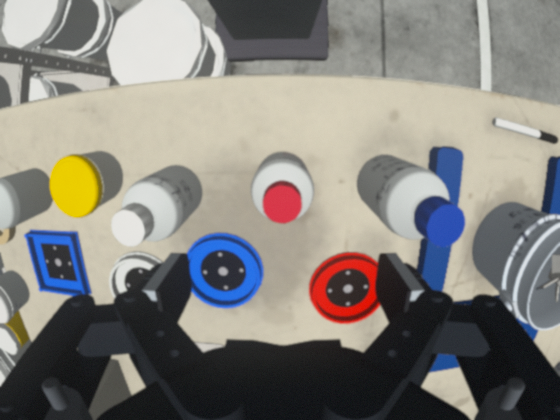

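The wrist view shows the red cap at (282,203), i.e. (0.4255, 0.035), directly below the tool. The red holder inlay is at (347,289), the round blue at (222,270) and the yellow jar at (75,185). All agree with the top view to within 1 cm, so I grasp the red bottle.

```bash
python3 -m jog '[[-1,0.002,0,0.03,0],[-1,0,0,0.035,0],[-1,0,0,0.035,0],[-1,0,0,0.018,0],[-1,0,0,0.01,0]]' 50
python3 -m jog '[[1,0,0,0,0],[1,0,0,0,0],[1,0,0,0,0],[1,0,0,0,0],[1,0,0,0,0]]' 50
python3 -m jog '[[1,0,0,0,0],[1,0,0,0,0]]' 50
```

```text
clock: 2.28
tcp_pos: [0.4219, 0.04, 0.1115]
orientation: [-0.003, -0.002, 1.0, 0.0]
wrist_force: [-0.4, 0.2, -0.5]
finger_gap: 0.0857
grip_force: 0.0
clock: 2.7
tcp_pos: [0.4262, 0.038, 0.1157]
orientation: [0.001, -0.001, 1.0, -0.0]
wrist_force: [0.2, -0.7, 2.6]
finger_gap: 0.0306
grip_force: 49.2
clock: 2.87
tcp_pos: [0.4262, 0.0379, 0.1156]
orientation: [0.001, -0.001, 1.0, -0.0]
wrist_force: [-0.1, -0.6, 7.0]
finger_gap: 0.0306
grip_force: 49.5
```

```bash
python3 -m jog '[[1,0,0,-0.015,0],[1,0,0,-0.03,0],[1,-0.006,0.002,-0.015,0],[1,-0.02,0.01,0,0],[1,-0.025,0.015,0,0]]'
python3 -m jog '[[1,-0.025,0.015,0,0],[1,-0.025,0.015,0,0],[1,-0.025,0.015,0,0],[1,-0.015,0.008,0,0],[1,-0.005,0.002,0,0]]'
python3 -m jog '[[1,0,0,0,0],[1,0,0,0,0]]'
```

```text
clock: 3.28
tcp_pos: [0.4764, 0.0647, 0.176]
orientation: [0.001, 0.0, 1.0, -0.0]
wrist_force: [0.2, -0.6, -2.5]
finger_gap: 0.0307
grip_force: 49.9
clock: 3.7
tcp_pos: [0.5732, 0.1216, 0.1738]
orientation: [0.001, -0.001, 1.0, 0.0]
wrist_force: [0.4, 0.3, -3.3]
finger_gap: 0.0306
grip_force: 49.8
clock: 3.87
tcp_pos: [0.5701, 0.12, 0.1738]
orientation: [-0.001, -0.001, 1.0, -0.0]
wrist_force: [-0.1, 0.0, -1.7]
finger_gap: 0.0307
grip_force: 49.8
```

```bash
python3 -m jog '[[1,-0.002,0,0.02,0],[1,0,0,0.02,0],[1,0,0,0.009,0],[1,0,0,0.003,0],[1,0,0,0,0]]'
python3 - <<'E'
from h import *
for n in ("top","side"):
    c=env.read_camera(n); cv2.imwrite(f"pics/{n}1.png",c["img"][:,:,::-1])
a=cv2.imread("pics/top1.png")[170:290,200:380]; b=cv2.imread("pics/side1.png")[130:270,230:380]
r=lambda q:cv2.resize(q,(400,300),interpolation=2)
cv2.imwrite("pics/c1.png",np.hstack([r(a),r(b)]))
E
```

```text
clock: 4.28
tcp_pos: [0.5716, 0.1198, 0.1218]
orientation: [-0.001, -0.0, 1.0, -0.0]
wrist_force: [-0.1, 0.9, -2.1]
finger_gap: 0.0305
grip_force: 49.9
```

View pics/c1.png

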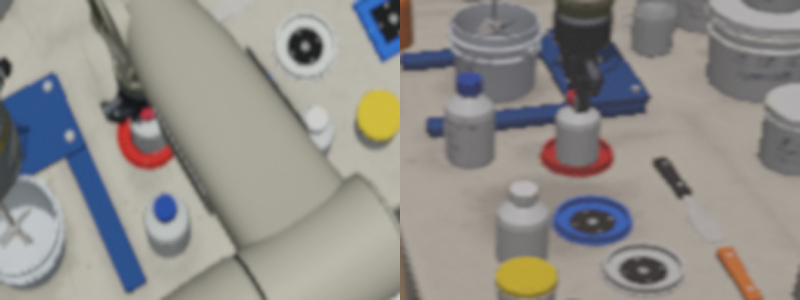

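The red bottle sits inside the red ring (side crop (577,150) within the ring at (577,155)). I release it and move to the white bottle.

```bash
python3 -m jog '[[1,0,0,0.0015,0],[-1,0,0,0,0],[-1,0,0,0,0],[-1,0,0,0,0],[-1,0,0,0,0]]'
python3 -m jog '[[-1,0,0,-0.02,0],[-1,0,0,-0.04,0],[-1,0,0,-0.04,0],[-1,0.018,-0.03,-0.01,0],[-1,0.018,-0.03,0,0]]'
python3 -m jog '[[-1,0.018,-0.03,0,0],[-1,0.018,-0.03,0,0],[-1,0.018,-0.03,0,0],[-1,0.018,-0.03,0,0],[-1,0.016,-0.026,0,0]]'
python3 -m jog '[[-1,0.005,-0.009,0,0],[-1,0,0,0,0],[-1,0,0,0,0]]'
python3 - <<'E'
from h import *
c=env.read_camera("wrist"); cv2.imwrite("pics/w2.png",c["img"][:,:,::-1])
M=(c["fov_y"],c["cx"],c["cy"]); g=cv2.medianBlur(cv2.cvtColor(c["img"],cv2.COLOR_RGB2GRAY),3)
o=cv2.HoughCircles(g,cv2.HOUGH_GRADIENT,1,30,param1=100,param2=15,minRadius=13,maxRadius=28)
for u,v,r in o[0]:
  p=plane(*ray("wrist",c["T"],u,v,M),.14)
  if abs(p[0]-.443)<.03 and abs(p[1]+.095)<.03: print(u,v,r,p.round(4))
im=np.ascontiguousarray(c["img"][:,:,::-1])
for b in blobs(im,"black",(0,180,560,330),100): print(b,plane(*ray("wrist",c["T"],*b[0],M),.004)[:2].round(4))
for b in blobs(im,"blue",(0,0,560,420),300): print(b,plane(*ray("wrist",c["T"],*b[0],M),.014)[:2].round(4),plane(*ray("wrist",c["T"],*b[0],M),.13)[:2].round(4))
E
```

```text
clock: 4.8
tcp_pos: [0.5734, 0.1203, 0.1214]
orientation: [0.001, -0.001, 1.0, 0.0]
wrist_force: [-1.7, 0.3, 0.7]
finger_gap: 0.0772
grip_force: 0.0
clock: 5.22
tcp_pos: [0.54, 0.0606, 0.2355]
orientation: [0.005, -0.002, 1.0, -0.0]
wrist_force: [0.1, -0.6, 0.0]
finger_gap: 0.0854
grip_force: 0.0
clock: 5.63
tcp_pos: [0.4482, -0.0873, 0.2312]
orientation: [0.0, -0.001, 1.0, -0.0]
wrist_force: [0.5, 0.4, -0.7]
finger_gap: 0.0856
grip_force: 0.0
clock: 5.88
tcp_pos: [0.4446, -0.0951, 0.2311]
orientation: [0.001, -0.0, 1.0, 0.0]
wrist_force: [0.6, 0.5, -0.0]
finger_gap: 0.0855
grip_force: 0.0
285.5 208.5 24.1 [ 0.4413 -0.0938  0.14  ]
286.5 175.5 27.4 [ 0.4174 -0.0931  0.14  ]
([129.1, 298.1], [44, 240, 146, 90, 6227]) [ 0.6122 -0.3109]
([326.8, 261.7], [306, 242, 43, 40, 1081]) [ 0.5485 -0.0418]
([435.9, 305.9], [376, 254, 148, 76, 5271]) [0.6251 0.1217]
([232.7, 282.1], [212, 264, 42, 37, 958]) [ 0.5775 -0.1588]
([43.7, 199.2], [29, 182, 33, 37, 874]) [ 0.466  -0.4208] [ 0.4363 -0.3125]
([552.2, 202.7], [543, 184, 17, 39, 514]) [0.4702 0.2972] [0.4391 0.1663]
([526.1, 287.8], [492, 220, 68, 126, 4017]) [0.6079 0.2843] [0.5309 0.1577]
([118.9, 253.0], [84, 223, 75, 73, 2867]) [ 0.538  -0.3062] [ 0.4843 -0.2361]
([326.8, 261.2], [286, 222, 82, 79, 3661]) [ 0.543  -0.0434] [ 0.4877 -0.0608]
```

View pics/w2.png

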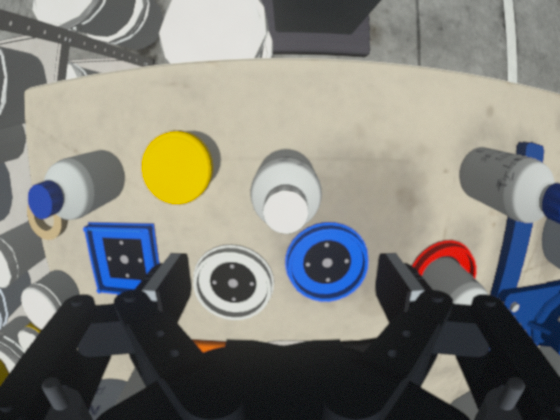

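The red bottle stands in its ring (450,275). The white cap is at (285,208), i.e. (0.4415, -0.094), and the white holder inlay at (233,282), i.e. (0.577, -0.158). The short blue cap (45,198) and yellow jar (177,167) are to the left. I grasp the white bottle.

```bash
python3 -m jog '[[-1,0.002,0.001,0.03,0],[-1,0,0,0.035,0],[-1,0,0,0.027,0],[-1,0,0,0.01,0],[-1,0,0,0.004,0]]' 50
python3 -m jog '[[1,0,0,0,0],[1,0,0,0,0],[1,0,0,0,0],[1,0,0,0,0],[1,0,0,0,0]]' 50
python3 -m jog '[[1,0,0,0,0],[1,0,0,0,0]]' 50
python3 -m jog '[[1,0,0,-0.015,0],[1,0,0,-0.03,0],[1,-0.006,-0.002,-0.015,0],[1,-0.02,-0.009,0,0],[1,-0.025,-0.012,0,0]]'
python3 -m jog '[[1,-0.025,-0.012,0,0],[1,-0.025,-0.012,0,0],[1,-0.02,-0.01,0,0],[1,-0.01,-0.005,0,0],[1,-0.004,-0.002,0,0]]'
python3 -m jog '[[1,0,0,0,0],[1,0,0,0,0]]'
```

```text
clock: 6.35
tcp_pos: [0.4413, -0.0919, 0.1223]
orientation: [-0.002, -0.002, 1.0, 0.001]
wrist_force: [-0.4, 0.4, 0.5]
finger_gap: 0.0857
grip_force: 0.0
clock: 6.77
tcp_pos: [0.4435, -0.094, 0.1262]
orientation: [0.001, -0.001, 1.0, -0.0]
wrist_force: [-0.4, 0.6, 2.8]
finger_gap: 0.0323
grip_force: 49.3
clock: 6.93
tcp_pos: [0.4434, -0.094, 0.1261]
orientation: [0.001, -0.001, 1.0, -0.0]
wrist_force: [0.2, 2.0, 5.3]
finger_gap: 0.0321
grip_force: 49.3
clock: 7.35
tcp_pos: [0.4932, -0.1166, 0.1863]
orientation: [0.001, -0.001, 1.0, -0.0]
wrist_force: [0.1, 0.6, -3.8]
finger_gap: 0.0324
grip_force: 50.5
clock: 7.77
tcp_pos: [0.5787, -0.1588, 0.1839]
orientation: [-0.0, -0.0, 1.0, 0.0]
wrist_force: [-0.5, -1.2, -3.5]
finger_gap: 0.0326
grip_force: 50.5
clock: 7.93
tcp_pos: [0.5764, -0.1573, 0.1842]
orientation: [-0.001, -0.001, 1.0, 0.0]
wrist_force: [0.6, -0.6, -3.4]
finger_gap: 0.0323
grip_force: 50.5
```

```bash
python3 -m jog '[[1,0,0,0.02,0],[1,0,0,0.02,0],[1,0,0,0.009,0],[1,0,0,0.003,0],[1,0,0,0.001,0]]'
python3 -m jog '[[1,0,0,0,0]]'
python3 - <<'E'
from h import *
for n in ("top","side"):
    c=env.read_camera(n); cv2.imwrite(f"pics/{n}2.png",c["img"][:,:,::-1])
a=cv2.imread("pics/top2.png")[140:260,250:430]; b=cv2.imread("pics/side2.png")[170:310,230:380]
r=lambda q:cv2.resize(q,(400,300),interpolation=2)
cv2.imwrite("pics/c2.png",np.hstack([r(a),r(b)]))
E
```

```text
clock: 8.35
tcp_pos: [0.5764, -0.1572, 0.1314]
orientation: [-0.001, -0.001, 1.0, 0.0]
wrist_force: [-0.1, 0.3, -3.2]
finger_gap: 0.0324
grip_force: 50.4
clock: 8.43
tcp_pos: [0.5774, -0.1576, 0.1325]
orientation: [0.0, -0.001, 1.0, -0.0]
wrist_force: [0.2, 0.3, -2.7]
finger_gap: 0.0326
grip_force: 50.4
```

View pics/c2.png

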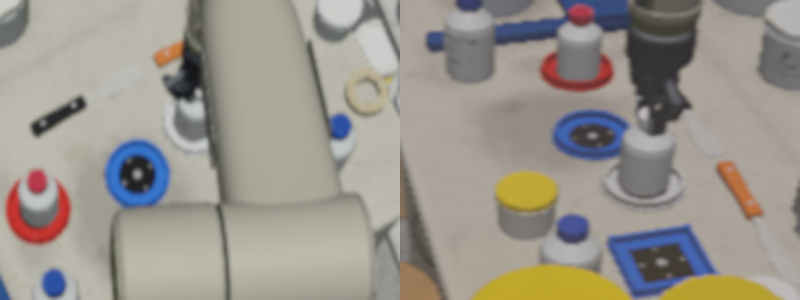

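White is centred in its ring (side crop (645,185)) and red stands in its holder. I release and go to the short blue bottle.

```bash
python3 -m jog '[[1,0,0,0.0015,0],[-1,0,0,0,0],[-1,0,0,0,0],[-1,0,0,0,0],[-1,0,0,0,0]]'
python3 -m jog '[[-1,0,0,-0.02,0],[-1,0,0,-0.04,0],[-1,0,0,-0.035,0],[-1,0.02,-0.022,-0.005,0],[-1,0.024,-0.028,0,0]]'
python3 -m jog '[[-1,0.025,-0.029,0,0],[-1,0.025,-0.029,0,0],[-1,0.025,-0.029,0,0],[-1,0.015,-0.017,0,0],[-1,0.005,-0.006,0,0]]'
python3 -m jog '[[-1,0,0,0,0],[-1,0,0,0,0]]'
python3 - <<'E'
from h import *
c=env.read_camera("wrist"); cv2.imwrite("pics/w3.png",c["img"][:,:,::-1])
M=(c["fov_y"],c["cx"],c["cy"]); im=np.ascontiguousarray(c["img"][:,:,::-1])
for b in blobs(im,"black",(0,180,560,330),100): print(b,plane(*ray("wrist",c["T"],*b[0],M),.004)[:2].round(4))
for b in blobs(im,"blue",(0,0,560,420),300): print(b,plane(*ray("wrist",c["T"],*b[0],M),.014)[:2].round(4),plane(*ray("wrist",c["T"],*b[0],M),.13)[:2].round(4))
E
```

```text
clock: 8.95
tcp_pos: [0.5778, -0.1579, 0.1309]
orientation: [0.001, -0.001, 1.0, -0.0]
wrist_force: [-0.7, -0.5, 0.1]
finger_gap: 0.0788
grip_force: 0.0
clock: 9.37
tcp_pos: [0.5362, -0.2078, 0.2342]
orientation: [0.004, -0.003, 1.0, -0.002]
wrist_force: [0.1, -0.9, 0.3]
finger_gap: 0.0854
grip_force: 0.0
clock: 9.78
tcp_pos: [0.4366, -0.3205, 0.2307]
orientation: [0.0, 0.001, 1.0, -0.001]
wrist_force: [-0.2, 0.7, -0.5]
finger_gap: 0.0858
grip_force: 0.0
clock: 9.95
tcp_pos: [0.4389, -0.3179, 0.2305]
orientation: [0.0, -0.0, 1.0, 0.0]
wrist_force: [0.1, 0.3, 0.2]
finger_gap: 0.0853
grip_force: 0.0
([480.2, 259.0], [465, 242, 31, 35, 665]) [ 0.5484 -0.043 ]
([292.9, 267.3], [271, 248, 46, 40, 1527]) [ 0.5495 -0.306 ]
([130.3, 306.3], [43, 255, 148, 75, 5176]) [ 0.6199 -0.5343]
([435.5, 306.1], [376, 255, 148, 75, 5215]) [ 0.6189 -0.1019]
([289.4, 251.3], [251, 184, 86, 124, 5837]) [ 0.5237 -0.3107] [ 0.4728 -0.3133]
([480.7, 259.4], [450, 225, 62, 71, 2446]) [ 0.5441 -0.0497] [ 0.4864 -0.1394]
```

View pics/w3.png

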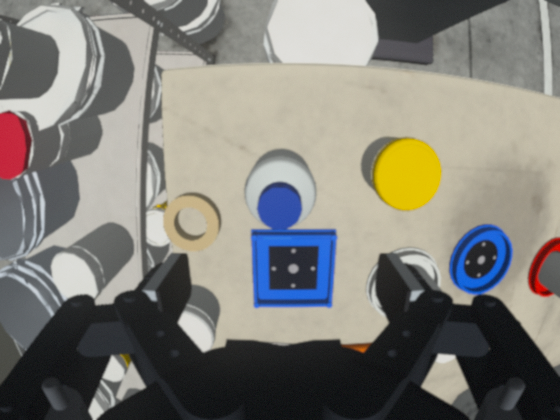

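The short blue cap is at (280,205), almost directly below the tool. The square holder inlay is at (293,268), i.e. (0.5495, -0.306), and the round blue at (480,259), i.e. (0.548, -0.043). I grasp and carry it, raised so it clears the yellow jar.

```bash
python3 -m jog '[[-1,0.002,-0.001,0.03,0],[-1,0,0,0.038,0],[-1,0,0,0.033,0],[-1,0,0,0.01,0],[-1,0,0,0.004,0]]' 50
python3 -m jog '[[1,0,0,0,0],[1,0,0,0,0],[1,0,0,0,0],[1,0,0,0,0],[1,0,0,0,0]]' 50
python3 -m jog '[[1,0,0,0,0],[1,0,0,0,0]]' 50
python3 -m jog '[[1,0,0,-0.015,0],[1,0,0,-0.035,0],[1,0,0,-0.035,0],[1,0,0,-0.015,0],[1,-0.003,0.015,0,0]]'
python3 -m jog '[[1,-0.006,0.03,0,0],[1,-0.006,0.03,0,0],[1,-0.006,0.03,0,0],[1,-0.006,0.03,0,0],[1,-0.006,0.03,0,0]]'
python3 -m jog '[[1,-0.008,0.03,0,0],[1,-0.02,0.03,0,0],[1,-0.022,0.03,0,0],[1,-0.018,0.017,0,0],[1,-0.007,0.004,0,0]]'
python3 -m jog '[[1,0,0,0,0],[1,0,0,0,0]]'
```

```text
clock: 10.42
tcp_pos: [0.4362, -0.3164, 0.113]
orientation: [-0.002, -0.002, 1.0, 0.002]
wrist_force: [0.1, 1.0, 0.1]
finger_gap: 0.0851
grip_force: 0.0
clock: 10.83
tcp_pos: [0.4377, -0.3199, 0.1173]
orientation: [0.001, -0.001, 1.0, -0.001]
wrist_force: [-0.4, -0.4, 4.7]
finger_gap: 0.0334
grip_force: 49.4
clock: 11.0
tcp_pos: [0.4376, -0.32, 0.1173]
orientation: [0.001, -0.001, 1.0, -0.001]
wrist_force: [-0.6, -0.2, 5.9]
finger_gap: 0.0334
grip_force: 49.5
clock: 11.42
tcp_pos: [0.4415, -0.3076, 0.2201]
orientation: [0.003, 0.001, 1.0, -0.004]
wrist_force: [1.0, 0.1, -1.5]
finger_gap: 0.033
grip_force: 50.8
clock: 11.83
tcp_pos: [0.4686, -0.1516, 0.2142]
orientation: [-0.001, -0.001, 1.0, 0.001]
wrist_force: [1.2, -0.5, -2.9]
finger_gap: 0.0328
grip_force: 50.8
clock: 12.25
tcp_pos: [0.5452, -0.0389, 0.2143]
orientation: [-0.0, -0.003, 1.0, 0.001]
wrist_force: [0.6, -0.8, -2.7]
finger_gap: 0.033
grip_force: 50.8
clock: 12.42
tcp_pos: [0.5433, -0.0423, 0.2143]
orientation: [-0.001, -0.001, 1.0, 0.0]
wrist_force: [-0.4, -0.5, -2.2]
finger_gap: 0.0332
grip_force: 50.9
```

```bash
python3 -m jog '[[1,-0.004,0,0.02,0],[1,0,0,0.03,0],[1,0,0,0.025,0],[1,0,0,0.013,0],[1,0,0,0.003,0]]'
python3 -m jog '[[1,0,0,0,0]]'
python3 - <<'E'
from h import *
for n in ("top","side"):
    c=env.read_camera(n); cv2.imwrite(f"pics/{n}3.png",c["img"][:,:,::-1])
a=cv2.imread("pics/top3.png")[160:280,230:410]; b=cv2.imread("pics/side3.png")[150:290,230:380]
r=lambda q:cv2.resize(q,(400,300),interpolation=2)
cv2.imwrite("pics/c3.png",np.hstack([r(a),r(b)]))
E
```

```text
clock: 12.83
tcp_pos: [0.5449, -0.0436, 0.1215]
orientation: [-0.003, 0.0, 1.0, 0.001]
wrist_force: [-0.6, -0.2, -0.3]
finger_gap: 0.0331
grip_force: 51.3
clock: 12.92
tcp_pos: [0.5466, -0.0436, 0.1235]
orientation: [-0.001, 0.0, 1.0, 0.0]
wrist_force: [0.4, -0.2, -2.8]
finger_gap: 0.0332
grip_force: 50.9
```

View pics/c3.png

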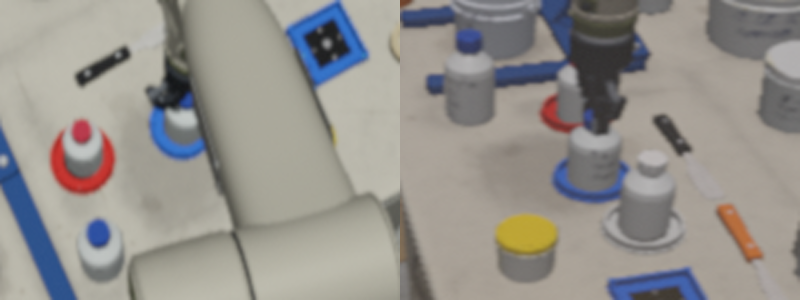

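Short blue is inside the round blue ring. I release it and move to the tall bottle.

```bash
python3 -m jog '[[1,0,0,0.0018,0],[-1,0,0,0,0],[-1,0,0,0,0],[-1,0,0,0,0],[-1,0,0,0,0]]'
python3 -m jog '[[-1,0,0,-0.02,0],[-1,0,0,-0.04,0],[-1,0,0,-0.04,0],[-1,0,0,-0.03,0],[-1,0.015,0.027,-0.005,0]]'
python3 -m jog '[[-1,0.018,0.032,0,0],[-1,0.018,0.032,0,0],[-1,0.018,0.032,0,0],[-1,0.018,0.032,0,0],[-1,0.018,0.032,0,0]]'
python3 -m jog '[[-1,0.009,0.016,0,0],[-1,0,0,0,0],[-1,0,0,0,0]]'
python3 - <<'E'
from h import *
c=env.read_camera("wrist"); cv2.imwrite("pics/w4.png",c["img"][:,:,::-1])
M=(c["fov_y"],c["cx"],c["cy"]); im=np.ascontiguousarray(c["img"][:,:,::-1])
for b in blobs(im,"blue",(0,0,560,420),300): print(b,plane(*ray("wrist",c["T"],*b[0],M),.165)[:2].round(4))
E
```

```text
clock: 13.43
tcp_pos: [0.5487, -0.0428, 0.1232]
orientation: [0.001, -0.001, 1.0, -0.0]
wrist_force: [0.1, -0.3, 0.4]
finger_gap: 0.0798
grip_force: 0.0
clock: 13.85
tcp_pos: [0.5383, -0.0191, 0.2637]
orientation: [0.006, 0.001, 1.0, -0.002]
wrist_force: [1.6, 0.3, 0.7]
finger_gap: 0.0854
grip_force: 0.0
clock: 14.27
tcp_pos: [0.442, 0.1453, 0.2579]
orientation: [0.001, -0.001, 1.0, 0.0]
wrist_force: [0.4, 0.6, 0.1]
finger_gap: 0.0858
grip_force: 0.0
clock: 14.52
tcp_pos: [0.4337, 0.1608, 0.258]
orientation: [0.001, -0.002, 1.0, -0.0]
wrist_force: [-0.5, -0.1, -1.2]
finger_gap: 0.0854
grip_force: 0.0
([346.5, 254.1], [321, 138, 69, 215, 7339]) [0.467 0.209]
([494.4, 180.4], [479, 147, 29, 69, 1320]) [0.4066 0.3332]
([279.5, 209.4], [257, 185, 46, 49, 1747]) [0.4316 0.1579]
([17.2, 250.9], [0, 220, 37, 59, 1166]) [ 0.4772 -0.1034]
([140.5, 238.2], [105, 222, 66, 42, 1129]) [0.4562 0.0476]
([98.3, 295.2], [84, 286, 27, 20, 347]) [ 0.5145 -0.0073]
```

View pics/w4.png

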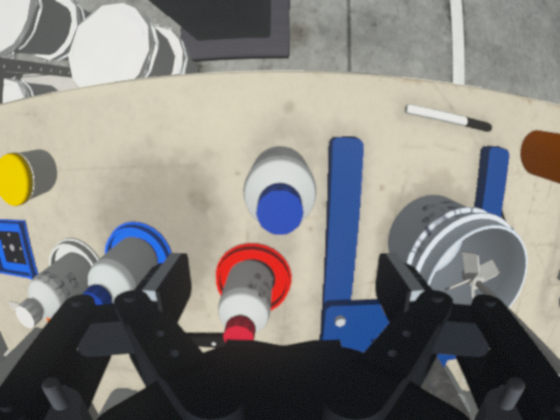

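The tall blue cap is at (280,209), i.e. (0.432, 0.158). The shorter blue bottle is already in the round holder (130,250), so this is the tall one. Red, white and short blue all stand in their rings. I grasp it and carry it along x≈0.43 to the square holder.

```bash
python3 -m jog '[[-1,0.001,-0.002,0.03,0],[-1,0,0,0.035,0],[-1,0,0,0.03,0],[-1,0,0,0.01,0],[-1,0,0,0.004,0]]' 50
python3 -m jog '[[1,0,0,0,0],[1,0,0,0,0],[1,0,0,0,0],[1,0,0,0,0],[1,0,0,0,0]]' 50
python3 -m jog '[[1,0,0,0,0],[1,0,0,0,0]]' 50
python3 -m jog '[[1,0,0,-0.015,0],[1,0,0,-0.035,0],[1,0,0,-0.035,0],[1,0,0,-0.025,0],[1,0,-0.015,0,0]]'
python3 -m jog '[[1,0,-0.03,0,0],[1,0,-0.033,0,0],[1,0,-0.033,0,0],[1,0,-0.033,0,0],[1,0,-0.033,0,0]]'
python3 -m jog '[[1,0,-0.033,0,0],[1,0,-0.033,0,0],[1,0,-0.033,0,0],[1,0,-0.033,0,0],[1,0,-0.033,0,0]]'
python3 -m jog '[[1,-0.01,-0.033,0,0],[1,-0.02,-0.03,0,0],[1,-0.03,-0.025,0,0],[1,-0.03,-0.015,0,0],[1,-0.015,-0.007,0,0]]'
python3 -m jog '[[1,-0.005,-0.001,0,0],[1,0,0,0,0],[1,0,0,0,0]]'
```

```text
clock: 14.98
tcp_pos: [0.432, 0.1567, 0.1465]
orientation: [-0.002, 0.0, 1.0, -0.0]
wrist_force: [-0.5, -0.5, 0.7]
finger_gap: 0.0853
grip_force: 0.0
clock: 15.4
tcp_pos: [0.4344, 0.1581, 0.1503]
orientation: [0.002, -0.001, 1.0, 0.0]
wrist_force: [-0.3, -1.2, 6.4]
finger_gap: 0.0341
grip_force: 50.2
clock: 15.57
tcp_pos: [0.4344, 0.1581, 0.1503]
orientation: [0.002, -0.001, 1.0, 0.0]
wrist_force: [0.0, -0.8, 6.9]
finger_gap: 0.0344
grip_force: 50.1
clock: 15.98
tcp_pos: [0.4355, 0.1449, 0.2642]
orientation: [0.005, -0.002, 1.0, 0.001]
wrist_force: [2.4, -0.1, -1.9]
finger_gap: 0.0338
grip_force: 50.7
clock: 16.4
tcp_pos: [0.4327, -0.0201, 0.2586]
orientation: [0.0, -0.001, 1.0, 0.0]
wrist_force: [-0.0, 0.4, -2.2]
finger_gap: 0.0343
grip_force: 50.8
clock: 16.82
tcp_pos: [0.433, -0.1853, 0.2586]
orientation: [0.0, -0.001, 1.0, 0.0]
wrist_force: [0.9, -0.1, -3.3]
finger_gap: 0.0342
grip_force: 50.8
clock: 17.23
tcp_pos: [0.5411, -0.2965, 0.2574]
orientation: [0.001, 0.0, 1.0, -0.0]
wrist_force: [0.4, -0.1, -2.6]
finger_gap: 0.0345
grip_force: 50.9
clock: 17.48
tcp_pos: [0.5429, -0.2939, 0.258]
orientation: [-0.001, -0.001, 1.0, 0.001]
wrist_force: [0.5, -0.1, -3.2]
finger_gap: 0.0341
grip_force: 50.9
```

```bash
python3 -m jog '[[1,-0.006,-0.011,0,0],[1,0,0,0.02,0],[1,0,0,0.03,0],[1,0,0,0.03,0],[1,0,0,0.015,0]]'
python3 -m jog '[[1,0,0,0.005,0],[1,0,0,0,0]]'
python3 - <<'E'
from h import *
for n in ("top","side"):
    c=env.read_camera(n); cv2.imwrite(f"pics/{n}4.png",c["img"][:,:,::-1])
a=cv2.imread("pics/top4.png")[130:250,270:450]; b=cv2.imread("pics/side4.png")[180:320,230:380]
r=lambda q:cv2.resize(q,(400,300),interpolation=2)
cv2.imwrite("pics/c4.png",np.hstack([r(a),r(b)]))
E
```

```text
clock: 17.9
tcp_pos: [0.547, -0.3036, 0.1606]
orientation: [-0.002, -0.001, 1.0, 0.001]
wrist_force: [-0.8, 0.5, -3.1]
finger_gap: 0.0339
grip_force: 50.9
clock: 18.07
tcp_pos: [0.5479, -0.3043, 0.1576]
orientation: [-0.001, -0.001, 1.0, 0.001]
wrist_force: [0.7, 0.7, -3.3]
finger_gap: 0.0338
grip_force: 50.9
```

View pics/c4.png

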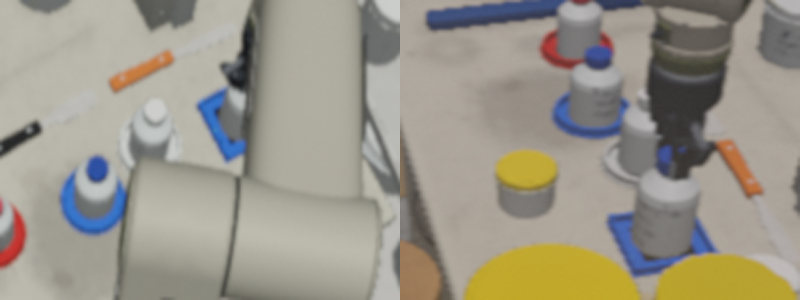

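The tall bottle is inside the square frame, about 3 mm above the base. I lower it, release and withdraw.

```bash
python3 -m jog '[[1,0,0,0.003,0],[1,0,0,0,0],[-1,0,0,0,0],[-1,0,0,0,0],[-1,0,0,0,0]]'
python3 -m jog '[[-1,0,0,0,0],[-1,0,0,-0.02,0],[-1,0,0,-0.04,0],[-1,0,0,-0.04,0],[-1,0,0,-0.01,0]]'
python3 -m jog '[[-1,0.03,0.01,0,0],[-1,0.03,0.01,0,0],[-1,0.03,0.01,0,0],[-1,0.03,0.01,0,0],[-1,0.01,0,0,0]]'
python3 -m jog '[[-1,0,0,0,0],[-1,0,0,0,0]]'
python3 - <<'E'
from h import *
for n in ("wrist","side"):
    c=env.read_camera(n); cv2.imwrite(f"pics/{n}5.png",c["img"][:,:,::-1])
a=cv2.imread("pics/wrist5.png"); b=cv2.imread("pics/side5.png")[150:300,200:400]
r=lambda q:cv2.resize(q,(400,300),interpolation=2)
cv2.imwrite("pics/c5.png",np.hstack([r(a),r(b)]))
E
```

```text
clock: 18.58
tcp_pos: [0.5502, -0.3061, 0.1565]
orientation: [0.001, -0.001, 1.0, -0.001]
wrist_force: [0.8, -0.7, 0.1]
finger_gap: 0.069
grip_force: 0.0
clock: 19.0
tcp_pos: [0.5514, -0.307, 0.2726]
orientation: [0.004, -0.001, 1.0, -0.003]
wrist_force: [2.2, -0.7, 1.6]
finger_gap: 0.0853
grip_force: 0.0
clock: 19.42
tcp_pos: [0.4162, -0.2638, 0.2659]
orientation: [-0.001, -0.001, 1.0, 0.001]
wrist_force: [-0.2, 0.9, 0.2]
finger_gap: 0.0858
grip_force: 0.0
clock: 19.58
tcp_pos: [0.42, -0.2666, 0.2662]
orientation: [0.001, -0.0, 1.0, -0.001]
wrist_force: [0.4, 0.1, 0.2]
finger_gap: 0.0851
grip_force: 0.0
```

View pics/c5.png

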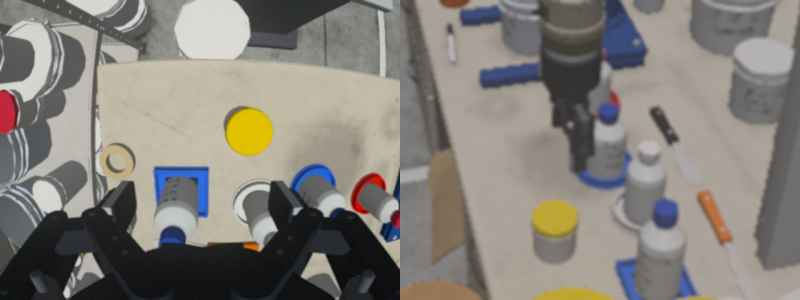

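All four bottles stand upright inside their holders: tall blue in the square (180,205), white (255,215), short blue in the round (318,190) and red (370,190). The yellow jar has not moved and the gripper is clear.

```bash
python3 -c "
from workcell import env
print(env.hand_in())"
```

```text
the job is handed in; nothing more can be done
None
```

The job is handed in at about 20 s on the robot's clock: all four bottles stand upright in their matching holders (tall blue in the square, short blue in the round), none was knocked over, and neither jar was touched.

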